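# Eject a used pipette tip into the discard cup

### The arm

A 7-joint arm with a two-finger parallel gripper is mounted at the origin on a cart in front of the work surface, level with it; the furniture and walls round the work are solid. World frame = base frame: x ahead of the robot, y to its left, z up, the work surface at z = 0. Lengths are in m, angles in rad, forces in N, time in s.
With the tool pointing down it reaches from about 0.4 to 0.875 m from the base axis. Payload 4.4 kg.
Tool frame: the origin (TCP) lies on the centre line of the jaws, within the pads' length; the fingertips stand 19 mm ahead of it and the grasp point (between the pads) is the TCP; z points along the fingers, y is the line along which they close (so a half turn about z gives the same grasp; the last joint's range is limited). The gripper opens to 85 mm and grips with 20 to 120 N. Pads are 22 mm wide; open, the fingers measure 114 mm over their backs; the gripper's body (76 mm by 85 mm) begins 54 mm behind the grasp point. The pads swing forward as they close: fully open they stand 13 mm farther back than shut.
Start: joints at [-1.337, 0.628, 0.038, 1.517, -0.027, 0.996, -0.02], TCP at [0.192, 0.621, 0.25] pointing down, gripper open.
Joint ranges: [-3.06, 3.06], [-0.37, 2.12], [-1.25, 1.32], [0.18, 2.47], [-1.1, 4.24], [0.23, 1.98], [-2.94, 2.94]. Speed limits (rad/s): [2.57, 2.57, 3.14, 3.14, 3.14, 3.14, 3.14].

### API

Orientations are given as a unit quaternion [w, x, y, z].
In Python, from workcell import r gives the robot as it stands.
- The arm moves only by the shell command python3 -m crank 'ROWS' [OPENING]. ROWS is JSON, a list that holds one entry, the list of rows, each a list of 6 numbers: the shift along the tool's x, y, z in mm, then the turn, a rotation vector about the tool's x, y, z in rad. A call has 1 to 20 rows; each row shifts and turns the commanded pose from where the row before left it, along the tool's axes as they then stand; what a row does not reach is not made up. A row lasts 1/12 s, in which the tool goes at most 41.7 mm and 7.16 degrees, less where a joint would pass 70% of its speed; a pose out of reach is approached as far as the arm can. A call is refused whole if a number of a shift passes 41.7 or a number of a turn 0.125, either way. A call with a gripper value outside its range is refused whole. OPENING is the gripper's target within -1 to 1 (fully open at 1, half-way at 0, shut at -1), set as the call begins (- or left out, the last holds). The fingers move at their own pace and stop on an object; the grip force is fixed at half the most. Time passes only in rows, so rows that do not move let the fingers close. It gives the time, the measured TCP pose, the force, the opening and the grip force at its end, in the units of the state.
- r.sense(): the state, without advancing time (a new reading comes with each control period).
- r.camera(name): name is "side" or "top"; returns a dict with "color" (420x560x3 uint8, red, green, blue), "depth" (420x560 float32, m along the optical axis (not along the pixel's ray), 0 where there is no reading), "mtx" (3x3 intrinsics, pixels), "world_from_camera" (4x4, takes a point from camera to world coordinates). Camera axes: x right, y down, z forward; pixel columns grow to the right and rows downward; lengths in m; the calibration is good to about 2 mm. A picture is of the moment at which its call begins.
- r.sign_off(): hands the job in; it is judged then, once.
The state is a dict: "t": time; "qpos": joint angles; "joint_velocities": joint speeds; "effort": joint torques, N m; "eef_pos": TCP position; "tool_rot": TCP orientation; "contact_force": force on the tool from outside, world axes, zero at the start; "torque": the same for the moment, N m; "finger_gap": finger opening in m; "grip_force": force on a finger pad.
Only numpy, scipy, OpenCV 4.12 (cv2) and the standard library are available. Lean on these libraries where they do the work, as an engineer would, in place of code of your own. Each camera call takes 0.05 s, during which the arm holds its last target. There are 200 camera calls.

### The job

A used tip is still stuck on the pipette that is clamped in the stand. Bring the steel discard cup under it and leave it standing there, then press the pipette's plunger, by feel, through its soft first stop and down to the firm second stop so that the tip drops into the cup, and ease the plunger back up without letting it snap. Never force the plunger (stay under 20 N) or touch the used tip yourself, and leave the bottle and the vials beside the work alone.

Things in the scene. Friction and masses are not known exactly. Their poses are not given: they have to be found in the camera images.
- pipette_stand: Low stand fixed to the bench; its clamp holds a grey pipette upright, 31 mm across, body 176 to 264 mm up. Origin: on the bench under the pipette's axis, z up. Rod (13 mm, 251 mm tall) 95 mm from the axis along +x; base plate (100x140x16 mm) from x = 63 to 163 mm; elsewhere the bench round the axis is free. A finger hook reaches 43 mm to -x, 239 to 259 mm up; jaw parts 37 mm to the sides.
- plunger (a joint): Travel of the plunger, m: 0 is up (rest), grows as it is pressed straight down. A light spring brings it back: 1.5 N at first, 2 to 3 N at the soft first stop, which comes 4 to 15 mm down; how far depends on the volume set inside and cannot be seen. Rising faster than 0.35 m/s counts as snapping back.
- plunger_top (a point): Centre of the top face of the plunger's grey button (23 mm disc, 12 mm high, on the pipette's axis), 299 mm up at rest; press here straight down. At the first stop the force steps up by 6.5 N; then a stiffer second stage of 5.6 mm, from 9 to about 14 N, pushes the tip off in its last millimetre; then comes the hard second stop, where the force climbs steeply.
- tip: Used white 5 ml pipette tip, 65 mm long, 17 mm across at its collar, tapering to a 4 mm point; origin at the point, z towards the collar. It hangs on the pipette's nose, point down, 78 mm above the bench, held by an O-ring.
- cup: Stainless steel discard cup, 160 g, loose on the bench: 77 mm across its rolled rim, 54 mm high, wall 2.5 mm, floor 3 mm thick. Origin: centre of its underside, z up. A flat strap handle, 14 mm wide and 8 mm high, its middle 44 mm up, runs from the cup along the cup's -x axis out to 125 mm from the centre.
- handle_grip (a point): Point on the strap handle, 100 mm from the cup's centre along its -x axis, 44 mm up: grip here from above, across the 14 mm width.
- oil_vial: Small vial with a white cap, 28 mm across, 57 mm high, bystander; origin: centre of its underside.
- media_bottle: Amber bottle, 52 mm across, 104 mm high, bystander; origin: centre of its underside.
- cryovial: Cryovial, 14 mm across, 47 mm high, standing, bystander; origin: centre of its underside.

How it is judged:
By the outcome, as a careful person would: the job done as asked, in the order asked, and still so for the second after the job is handed in, with the robot touching nothing.
It also fails if it takes over 51 s, if anything falls off the work surface, if the arm or the gripper's body presses on something with over 40 N, if the wrist force passes 120 N, or if a joint passes its speed limit or range.

## Working session

There is one attempt and no reset: what is moved stays moved. The work goes in short steps, Python scripts to look and compute and a shell command to move; the robot and the scene stay as the last step left them, time stands still between calls to the robot, and variables do not carry over. Pictures are saved under pics/ and viewed, at most 10 in all, crops included, and the job is handed in when it is done.

```bash
mkdir -p pics; ls
python3 - <<'E'
from workcell import r
import cv2,numpy as np
for n in("top","side"):
    c=r.camera(n); cv2.imwrite(f"pics/{n}0.png",c["color"][:,:,::-1]); np.savez(f"pics/{n}0.npz",**c)
    print(n,c["mtx"].round(1).tolist(),c["world_from_camera"].round(3).tolist())
s=r.sense(); print(s)
E
```

```text
pics
top [[474.4, 0.0, 271.4], [0.0, 474.4, 208.5], [0.0, 0.0, 1.0]] [[0.022, -0.994, 0.104, 0.438], [-0.999, -0.024, -0.025, -0.216], [0.027, -0.104, -0.994, 1.248], [0.0, 0.0, 0.0, 1.0]]
side [[470.3, 0.0, 280.6], [0.0, 470.3, 208.8], [0.0, 0.0, 1.0]] [[-0.869, -0.322, 0.375, 0.239], [-0.494, 0.576, -0.651, 0.343], [-0.006, -0.751, -0.66, 0.742], [0.0, 0.0, 0.0, 1.0]]
{'t': 0.1, 'qpos': array([-1.33676691,  0.62922798,  0.03844331,  1.51828511, -0.02699176,
        0.99633306, -0.01999095]), 'joint_velocities': array([ 7.03466870e-04, -3.80018859e-03,  1.07720393e-03, -2.56299071e-03,
        4.09274070e-04, -9.74962873e-05, -2.39523841e-04]), 'effort': array([ 3.04315668e-03, -5.64530182e+01,  1.23056743e+00, -1.93969059e+01,
        1.13409743e-02,  5.53272359e-03,  5.42880386e-06]), 'eef_pos': array([0.19179337, 0.62048857, 0.24949217]), 'tool_rot': array([-1.18275783e-04,  1.49346662e-01,  9.88784517e-01, -8.59703609e-04]), 'contact_force': array([-0.0229424 ,  0.6929382 ,  0.32151026]), 'torque': array([ 0.01019401, -0.00482968,  0.00750835]), 'grip_force': 0.0, 'finger_gap': 0.08548874640346822}
```

View pics/top0.png

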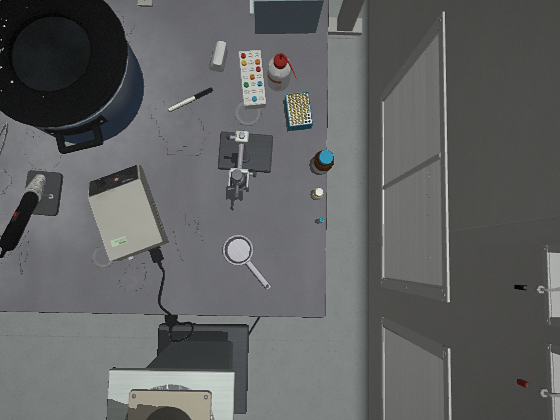

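View pics/side0.png

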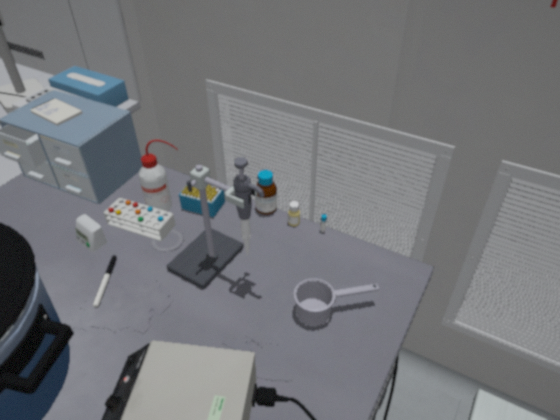

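The top view shows the cup at (238,250) with its handle running to (268,287), and the pipette near (238,173) with the rod at (241,137). The bottle, vial and cryovial are on the right, at (322,160), (318,194) and (321,220). The side view shows the button at (241,162), the cup at (315,298) and the handle end at (377,287).

```bash
cat > h.py <<'E'
import numpy as np,cv2
def cloud(c):
    d=c["depth"];v,u=np.mgrid[:d.shape[0],:d.shape[1]];K=c["mtx"]
    P=np.stack([(u-K[0,2])/K[0,0]*d,(v-K[1,2])/K[1,1]*d,d],-1)
    W=c["world_from_camera"];P=P@W[:3,:3].T+W[:3,3];P[d==0]=np.nan
    return P
def ray(c,u,v,z):
    W=c["world_from_camera"];d=W[:3,:3]@np.linalg.solve(c["mtx"],[u,v,1.]);o=W[:3,3]
    return (o+d*(z-o[2])/d[2]).round(4)
def circ(p):
    A=np.c_[p[:,:2],np.ones(len(p))];s=np.linalg.lstsq(A,(p[:,:2]**2).sum(1),rcond=None)[0]
    c=s[:2]/2;return c.round(4),np.sqrt(s[2]+c@c).round(4)
E
python3 - <<'E'
from h import *
for n,(u0,u1,v0,v1),(a0,a1,b0,b1) in (("top",(205,285,120,215),(215,280,230,295)),("side",(160,270,150,290),(285,385,275,330))):
    c=np.load(f"pics/{n}0.npz");P=cloud(c)
    Q=P[v0:v1,u0:u1].reshape(-1,3);
    for lo,hi in((.285,.31),(.24,.262),(.2,.235),(.1,.17),(.01,.025)):
        q=Q[(Q[:,2]>lo)&(Q[:,2]<hi)]
        if len(q): print(n,lo,len(q),q.mean(0).round(4),q.min(0).round(3),q.max(0).round(3))
    t=Q[(Q[:,2]>.293)]; print(t.round(3).tolist()[:30])
    Q=P[b0:b1,a0:a1].reshape(-1,3);q=Q[(Q[:,2]>.03)&(Q[:,2]<.07)]
    print(n,"cup",len(q),q.min(0).round(3),q.max(0).round(3))
    m=q[np.hypot(*(q[:,:2]-[.34,-.13]).T)>0]
    h=q[(q[:,2]>.05)]; print("rim",len(h),circ(h))
    cc=circ(h)[0]; k=q[np.hypot(*(q[:,:2]-cc).T)>.05]; print("handle",len(k),k.mean(0).round(4),np.hypot(*(k[:,:2]-cc).T).max(), np.arctan2(*(k[:,:2]-cc).mean(0)[::-1]))
c=np.load("pics/top0.npz")
for u,v,z in((322,160,.104),(318,194,.057),(321,220,.047)):print(ray(c,u,v,z))
E
python3 - <<'E'
import cv2
a=cv2.imread('pics/top0.png')[120:300,200:300];b=cv2.imread('pics/side0.png')[150:330,170:390]
a=cv2.resize(a,None,fx=3.2,fy=3.2,interpolation=3);b=cv2.resize(b,None,fx=2.18,fy=2.18,interpolation=3)[:392]
import numpy as np
b=cv2.copyMakeBorder(b,0,576-b.shape[0],0,0,0);print(a.shape,b.shape)
cv2.imwrite('pics/crop.png',np.hstack([a[:576],b])[:,:800])
E
```

```text
top 0.285 100 [ 0.6057 -0.1683  0.2977] [ 0.595 -0.179  0.293] [ 0.617 -0.158  0.303]
top 0.24 239 [ 0.6442 -0.1706  0.2501] [ 0.564 -0.187  0.24 ] [ 0.714 -0.153  0.262]
top 0.2 350 [ 0.6409 -0.1716  0.2291] [ 0.59  -0.204  0.204] [ 0.707 -0.14   0.235]
top 0.1 28 [ 0.6621 -0.1751  0.1366] [ 0.598 -0.179  0.103] [ 0.701 -0.167  0.169]
top 0.01 1508 [ 0.7155 -0.1773  0.015 ] [ 0.666 -0.245  0.01 ] [ 0.77  -0.103  0.025]
[[0.617, -0.166, 0.299], [0.617, -0.168, 0.295], [0.615, -0.162, 0.296], [0.615, -0.164, 0.298], [0.615, -0.166, 0.295], [0.615, -0.168, 0.298], [0.615, -0.17, 0.297], [0.614, -0.172, 0.301], [0.615, -0.174, 0.298], [0.612, -0.16, 0.3], [0.613, -0.162, 0.297], [0.613, -0.164, 0.298], [0.613, -0.166, 0.295], [0.612, -0.168, 0.3], [0.613, -0.17, 0.297], [0.613, -0.172, 0.297], [0.613, -0.174, 0.3], [0.613, -0.176, 0.299], [0.611, -0.158, 0.297], [0.611, -0.16, 0.297], [0.611, -0.162, 0.297], [0.611, -0.164, 0.298], [0.611, -0.166, 0.297], [0.611, -0.168, 0.296], [0.611, -0.17, 0.298], [0.611, -0.172, 0.297], [0.611, -0.174, 0.298], [0.611, -0.176, 0.298], [0.608, -0.158
[... 937 characters left out ...]
.17, 0.3], [0.611, -0.172, 0.299], [0.61, -0.173, 0.298], [0.607, -0.172, 0.3], [0.607, -0.174, 0.299], [0.605, -0.174, 0.3], [0.604, -0.176, 0.299], [0.617, -0.163, 0.3], [0.617, -0.165, 0.299], [0.614, -0.165, 0.3], [0.613, -0.165, 0.3], [0.613, -0.168, 0.298], [0.611, -0.168, 0.299], [0.609, -0.168, 0.3], [0.607, -0.169, 0.3], [0.608, -0.172, 0.298], [0.605, -0.171, 0.299], [0.602, -0.17, 0.301]]
side cup 1078 [ 0.363 -0.246  0.03 ] [ 0.498 -0.123  0.056]
rim 318 (array([ 0.4481, -0.1699]), np.float64(0.0406))
handle 259 [ 0.401  -0.2097  0.0481] 0.10970332810429047 -2.439590870482443
[ 0.6815 -0.3664  0.104 ]
[ 0.6034 -0.3633  0.057 ]
[ 0.5382 -0.3729  0.047 ]
(576, 320, 3) (576, 480, 3)
```

View pics/crop.png

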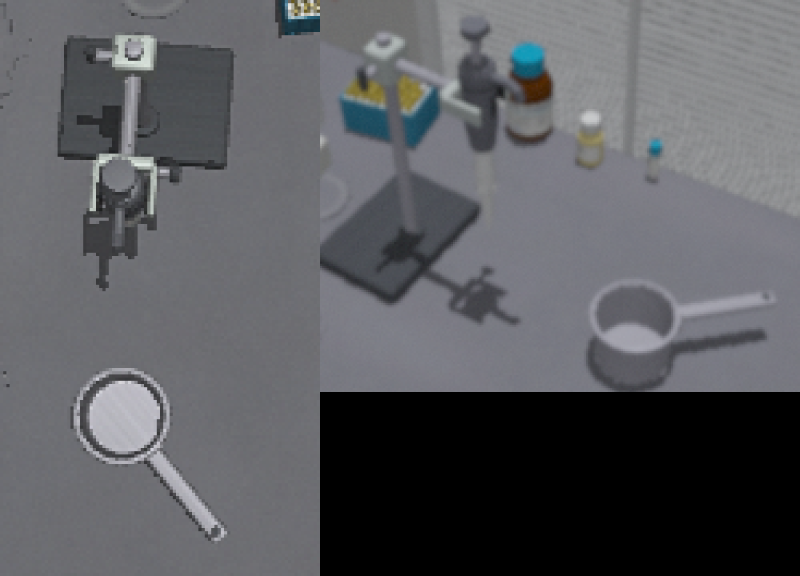

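The crop shows the cup's rim centred at top-view pixel (237.8,249.7), its handle end at (267.8,287.2), and clear bench between the cup and the pipette.

```bash
python3 - <<'E'
from h import *
c=np.load("pics/top0.npz");P=cloud(c)
print(ray(c,237.8,249.7,.054),ray(c,267.8,287.2,.048))
s=np.load("pics/side0.npz")
print(ray(s,170+315/2.18,150+0,.054), ray(s,170+(635-320)/2.18,150+317/2.18,.054),ray(s,170+(768-320)/2.18,150+297/2.18,.048))
for n,a in(("box",P[170:260,90:170]),("pot",P[0:150,0:140]),("left",P[170:255,0:60])):
    q=a.reshape(-1,3);q=q[q[:,2]>.02];print(n,np.nanpercentile(q,[1,99],axis=0).round(3).tolist())
# rod clamp top / stand axis
for n in("top","side"):
    Q=cloud(np.load(f"pics/{n}0.npz")).reshape(-1,3)
    k=(np.hypot(Q[:,0]-.702,Q[:,1]+.168)<.03)&(Q[:,2]>.235)&(Q[:,2]<.28);print(n,np.nanmedian(Q[k],0),k.sum())
E
python3 -m crank '[[[0,-30,-12,0,0,0],[0,-38,-12,0,0,0],[0,-38,-12,0,0,0],[0,-38,-12,0,0,0],[0,-38,-12,0,0,0]]]' 0.2
```

```text
[ 0.458  -0.1638  0.054 ] [ 0.3664 -0.2412  0.048 ]
[ 0.6676 -0.5791  0.054 ] [ 0.4573 -0.1575  0.054 ] [ 0.3688 -0.2374  0.048 ]
box [[0.432, 0.022, 0.029], [0.647, 0.196, 0.103]]
pot [[0.687, 0.093, 0.046], [0.99, 0.353, 0.251]]
left [[0.441, 0.314, 0.02], [0.636, 0.357, 0.213]]
top [ 0.69901879 -0.17206954  0.24142006] 172
side [ 0.6982442 -0.1657233  0.2426165] 212
t: 0.52
eef_pos: [0.1376, 0.445, 0.3102]
tool_rot: [-0.0, 0.149, 0.989, -0.001]
contact_force: [-0.1, 0.8, -0.1]
finger_gap: 0.0515
grip_force: 0.0
```

```bash
python3 -m crank '[[[-40,0,0,0,0,0.09],[-40,0,0,0,0,0.09],[-40,0,0,0,0,0.09],[-40,0,0,0,0,0.09],[-40,0,0,0,0,0.09],[-40,0,0,0,0,0.09],[-40,0,0,0,0,0.09],[-40,0,0,0,0,0.09],[-40,0,0,0,0,0.09],[-40,0,0,0,0,0.09],[-40,0,0,0,0,0.09],[-40,0,0,0,0,0.09],[-40,0,0,0,0,0.09],[-40,0,0,0,0,0.09],[-40,0,0,0,0,0.09],[-40,0,0,0,0,0.09],[-40,0,0,0,0,0.09],[-40,0,0,0,0,0.09]]]'
cat > go.py <<'E'
import sys
from h import *
from workcell import r
from scipy.spatial.transform import Rotation as R
def rel(tx,ty,tz,yaw):
    s=r.sense();q=s["tool_rot"];M=R.from_quat(q,scalar_first=True).as_matrix()
    print("pos",s["eef_pos"].round(4),"yaw_y",np.degrees(np.arctan2(M[1,1],M[0,1])).round(2),"shift mm (tool)",(M.T@(np.array([tx,ty,tz])-s["eef_pos"])*1000).round(1),
     "turn z",np.radians(((np.degrees(np.arctan2(M[1,1],M[0,1]))-yaw+180)%360)-180).round(3),"F",s["contact_force"].round(2),"q",s["qpos"].round(2),"tilt",M[:2,2].round(4))
if __name__=="__main__": rel(*map(float,sys.argv[1:]))
E
python3 go.py .382 -.2265 .13 -48.7
```

```text
t: 2.02
eef_pos: [0.4502, -0.1181, 0.3102]
tool_rot: [0.0, 0.82, 0.572, 0.0]
contact_force: [1.1, -0.5, -0.5]
finger_gap: 0.0516
grip_force: 0.0
pos [ 0.4502 -0.1181  0.3102] yaw_y -20.24 shift mm (tool) [-125.3  -26.5  180.2] turn z 0.497 F [ 1.09 -0.54 -0.45] q [-0.28  0.34  0.65  1.94 -0.25  0.94  0.13] tilt [ 0.0003 -0.0004]
```

```bash
python3 -m crank '[[[0,0,0,0,0,0.124],[0,0,0,0,0,0.124],[0,0,0,0,0,0.124],[0,0,0,0,0,0.125],[-25,7,36,0,0,0],[-25,7,36,0,0,0],[-25,7,36,0,0,0],[-25,7,36,0,0,0],[-23,8,36,0,0,0],[0,0,0,0,0,0]]]'
python3 go.py .382 -.2265 .042 -48.7
python3 - <<'E'
from h import *
from workcell import r
a=[]
for n in("top","side"):
    c=r.camera(n); a.append(c["color"][:,:,::-1]);np.savez(f"pics/{n}1.npz",**c)
x=cv2.resize(a[0][200:320,190:310],(400,400),interpolation=3);y=cv2.resize(a[1][220:340,280:400],(400,400),interpolation=3)
cv2.imwrite("pics/b1.png",np.hstack([x,y]))
E
```

```text
t: 2.85
eef_pos: [0.3799, -0.2222, 0.1364]
tool_rot: [-0.002, 0.937, 0.35, -0.004]
contact_force: [-0.7, 0.4, 0.4]
finger_gap: 0.0511
grip_force: 0.0
pos [ 0.3799 -0.2222  0.1364] yaw_y -49.07 shift mm (tool) [-0.6  5.3 94.3] turn z -0.007 F [-0.73  0.44  0.45] q [ 0.11  0.6   0.51  2.19 -0.6   0.5   0.24] tilt [-0.0092  0.0009]
```

View pics/b1.png

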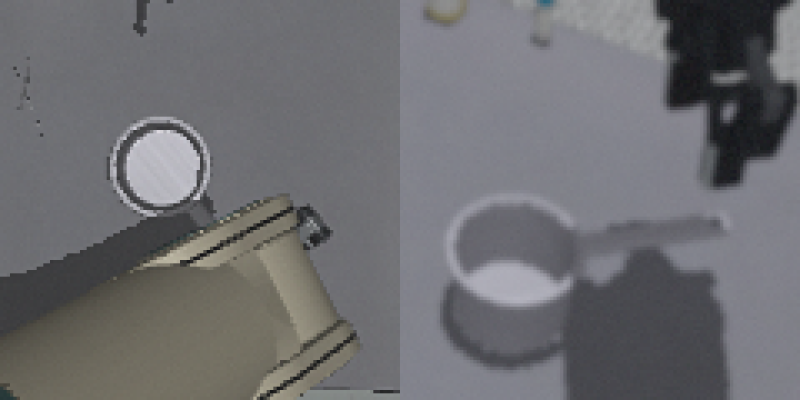

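The top view shows the cup unchanged, with the arm over the handle. The side view shows the fingers (about (720,160)) above the outer part of the handle.

```bash
python3 -m crank '[[[0,5,20,0,0,0],[0,0,25,0,0,0],[0,0,25,0,0,0],[0,0,20,0,0,0],[0,0,0,0,0,0],[0,0,0,0,0,0]]]'
python3 go.py .382 -.2265 .042 -48.7
```

```text
t: 3.45
eef_pos: [0.3905, -0.2212, 0.0512]
tool_rot: [-0.0, 0.935, 0.355, 0.0]
contact_force: [-0.8, 0.8, -0.5]
finger_gap: 0.0513
grip_force: 0.0
pos [ 0.3905 -0.2212  0.0512] yaw_y -48.35 shift mm (tool) [-9.8 -1.7  9.1] turn z 0.006 F [-0.84  0.82 -0.47] q [ 0.26  0.75  0.28  2.22 -0.78  0.27  0.39] tilt [0.0006 0.0007]
```

```bash
python3 -m crank '[[[0,-1,8,0,0,0],[0,0,0,0,0,0]]]'
python3 -m crank '[[[0,0,0,0,0,0],[0,0,0,0,0,0],[0,0,0,0,0,0],[0,0,0,0,0,0],[0,0,0,0,0,0],[0,0,0,0,0,0],[0,0,0,0,0,0],[0,0,0,0,0,0]]]' -1
python3 go.py .382 -.2265 .042 -48.7
```

```text
t: 3.62
eef_pos: [0.39, -0.221, 0.0437]
tool_rot: [0.001, 0.935, 0.355, 0.001]
contact_force: [-0.0, 0.5, 1.0]
finger_gap: 0.0511
grip_force: 0.0
t: 4.28
eef_pos: [0.389, -0.2218, 0.0428]
tool_rot: [0.0, 0.935, 0.354, 0.0]
contact_force: [0.9, -0.5, 3.8]
finger_gap: 0.0126
grip_force: 58.6
pos [ 0.389  -0.2218  0.0428] yaw_y -48.49 shift mm (tool) [-8.3 -1.1  0.8] turn z 0.004 F [ 0.88 -0.53  3.83] q [ 0.28  0.76  0.27  2.22 -0.82  0.25  0.43] tilt [ 0.0006 -0.0005]
```

```bash
python3 -m crank '[[[0,0,-5,0,0,0],[0,0,-5,0,0,0],[0,0,0,0,0,-0.08],[0,0,0,0,0,-0.08],[0,0,0,0,0,-0.08],[0,0,0,0,0,-0.08],[0,0,0,0,0,-0.09],[4,15,0,0,0,0],[4,15,0,0,0,0],[4,15,0,0,0,0],[4,15,0,0,0,0],[4,15,0,0,0,0],[4,15,0,0,0,0],[0,0,0,0,0,0],[0,0,0,0,0,0]]]'
python3 go.py .567 -.250 .053 -25
python3 - <<'E'
from h import *
from workcell import r
a=[]
for n in("top","side"):
    c=r.camera(n); a.append(c["color"][:,:,::-1]);np.savez(f"pics/{n}2.npz",**c)
x=cv2.resize(a[0][140:260,190:310],(400,400),interpolation=3);y=cv2.resize(a[1][180:300,220:340],(400,400),interpolation=3)
cv2.imwrite("pics/b2.png",np.hstack([x,y]))
E
```

```text
t: 5.53
eef_pos: [0.4802, -0.2373, 0.0525]
tool_rot: [-0.0, 0.843, 0.538, -0.0]
contact_force: [-1.1, 0.4, -1.2]
finger_gap: 0.0126
grip_force: 58.5
pos [ 0.4802 -0.2373  0.0525] yaw_y -24.9 shift mm (tool) [25.  84.1 -0.6] turn z 0.002 F [-1.11  0.41 -1.19] q [ 0.17  0.81  0.37  1.99 -0.63  0.46  0.57] tilt [-0.001  0.   ]
```

View pics/b2.png

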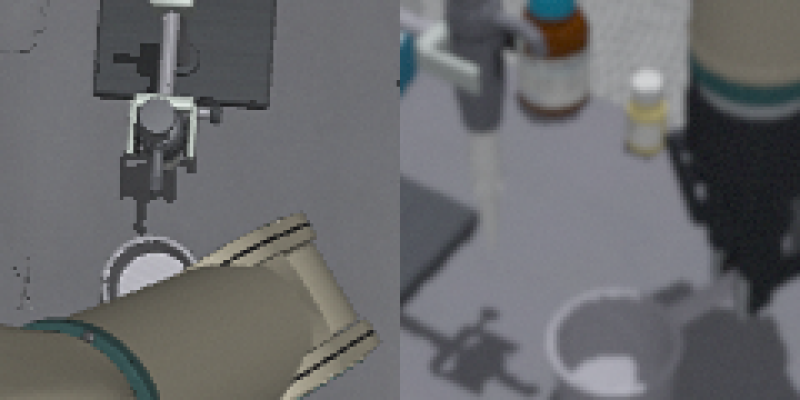

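The top view shows the cup at about (150,280) in the crop, partly under the forearm, with the pipette at (160,115). The side view shows the cup level, its rim at (615,335). I'll check the forearm's height before carrying on.

Run:
```python
from h import *
c=np.load("pics/top2.npz");P=cloud(c)
for u,v in((200,240),(215,235),(230,232),(245,230),(250,225),(260,222),(270,215),(280,208),(285,220),(240,250),(290,240)):print(u,v,P[v,u].round(3))
c=np.load("pics/side2.npz");P=cloud(c)
Q=P.reshape(-1,3)
for z in np.arange(.06,.5,.03):
    q=Q[(abs(Q[:,2]-z)<.015)&(Q[:,0]>.38)&(Q[:,0]<.56)&(Q[:,1]<.0)&(Q[:,1]>-.33)]
    if len(q):print(z.round(3),len(q),np.percentile(q,[1,99],axis=0)[:,:2].round(3).tolist())
s=190+np.array([150])
```

```text
200 240 [ 0.46  -0.14   0.631]
215 235 [ 0.469 -0.155  0.588]
230 232 [ 0.475 -0.174  0.564]
245 230 [ 0.48  -0.195  0.535]
250 225 [ 0.49  -0.202  0.506]
260 222 [ 0.497 -0.217  0.475]
270 215 [ 0.511 -0.234  0.446]
280 208 [ 0.528 -0.252  0.406]
285 220 [ 0.507 -0.262  0.407]
240 250 [ 0.449 -0.19   0.592]
290 240 [ 0.474 -0.276  0.341]
0.06 864 [[0.463, -0.239], [0.555, -0.116]]
0.09 345 [[0.442, -0.247], [0.527, -0.207]]
0.12 511 [[0.421, -0.257], [0.539, -0.201]]
0.15 251 [[0.436, -0.229], [0.498, -0.201]]
0.18 524 [[0.443, -0.242], [0.511, -0.199]]
0.21 540 [[0.443, -0.249], [0.513, -0.199]]
0.24 650 [[0.443, -0.246], [0.511, -0.199]]
0.27 632 [[0.445, -0.243], [0.517, -0.2]]
0.3 711 [[0.445, -0.243], [0.527, -0.2]]
0.33 810 [[0.442, -0.239], [0.507, -0.198]]
0.36 676 [[0.426, -0.234], [0.531, -0.18]]
0.39 915 [[0.42, -0.236], [0.532, -0.171]]
0.42 1130 [[0.416, -0.229], [0.526, -0.167]]
0.45 1078 [[0.418, -0.219], [0.514, -0.16]]
0.48 1099 [[0.411, -0.196], [0.49, -0.147]]
```

```bash
python3 -m crank '[[[4,14,0,0,0,0],[4,14,0,0,0,0],[4,14,0,0,0,0],[4,14,0,0,0,0],[4,14,0,0,0,0],[5,14,0,0,0,0],[0,0,0,0,0,0],[0,0,0,0,0,0]]]'
python3 go.py .567 -.250 .053 -25
python3 - <<'E'
from h import *
from workcell import r
a=[]
for n in("top","side"):
    c=r.camera(n); a.append(c["color"][:,:,::-1]);np.savez(f"pics/{n}3.npz",**c)
    Q=cloud(c).reshape(-1,3);q=Q[(Q[:,2]>.058)&(Q[:,2]<.068)&(np.hypot(Q[:,0]-.606,Q[:,1]+.167)<.055)&(np.hypot(Q[:,0]-.606,Q[:,1]+.167)>.025)]
    # tip
    print(n,len(q),circ(q) if len(q)>10 else "")
    t=Q[(Q[:,2]>.085)&(Q[:,2]<.14)&(np.hypot(Q[:,0]-.606,Q[:,1]+.167)<.03)]
    print("tip",len(t),np.median(t,0) if len(t) else "")
x=cv2.resize(a[0][120:240,190:310],(400,400),interpolation=3);y=cv2.resize(a[1][160:280,190:310],(400,400),interpolation=3)
cv2.imwrite("pics/b3.png",np.hstack([x,y]))
E
```

```text
t: 6.3
eef_pos: [0.566, -0.2502, 0.0523]
tool_rot: [-0.001, 0.843, 0.537, -0.0]
contact_force: [-0.8, 0.6, -1.2]
finger_gap: 0.0126
grip_force: 58.6
pos [ 0.566  -0.2502  0.0523] yaw_y -24.98 shift mm (tool) [ 0.7  0.9 -0.7] turn z 0.0 F [-0.77  0.59 -1.2 ] q [ 0.11  0.89  0.44  1.75 -0.59  0.63  0.46] tilt [-0.0015  0.0007]
top 2 
tip 0 
side 252 (array([ 0.605 , -0.1663]), np.float64(0.036))
tip 118 [ 0.60473221 -0.16205259  0.1218423 ]
```

View pics/b3.png

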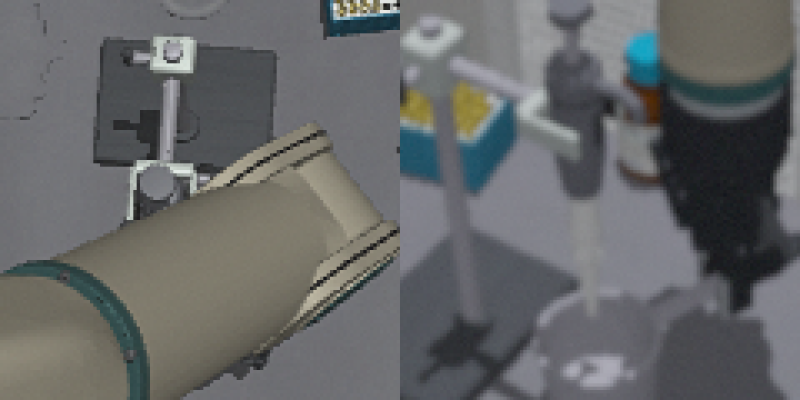

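The side view shows the tip (590,300) above the middle of the cup's mouth (600,330). The fit puts the cup's centre within about 1 mm of the axis. Next I lower it and let go.

```bash
python3 -m crank '[[[0,0,4,0,0,0],[0,0,3,0,0,0],[0,0,2,0,0,0],[0,0,0,0,0,0],[0,0,0,0,0,0]]]'
python3 go.py .567 -.250 .0428 -25
```

```text
t: 6.82
eef_pos: [0.5664, -0.2507, 0.0436]
tool_rot: [-0.0, 0.843, 0.537, -0.0]
contact_force: [-1.2, -0.6, 2.3]
finger_gap: 0.0131
grip_force: 59.0
pos [ 0.5664 -0.2507  0.0436] yaw_y -25.0 shift mm (tool) [0.9 0.3 0.8] turn z -0.0 F [-1.24 -0.56  2.26] q [ 0.12  0.91  0.43  1.75 -0.6   0.62  0.46] tilt [-0.001   0.0004]
```

```bash
python3 -m crank '[[[0,0,0,0,0,0],[0,0,0,0,0,0],[0,0,0,0,0,0],[0,0,0,0,0,0],[0,0,0,0,0,0],[0,0,-5,0,0,0],[0,0,-15,0,0,0],[0,0,-25,0,0,0],[0,0,-25,0,0,0]]]' 0
python3 -m crank '[[[0,-15,-15,0,0,0],[0,-25,-25,0,0,0],[0,-25,-30,0,0,0],[0,-25,-35,0,0,0],[0,-10,-35,0,0,0],[0,0,-40,0,0,0],[0,0,-40,0,0,0],[0,0,-40,0,0,0],[0,0,-30,0,0,0],[0,0,0,0,0,0]]]' -1
python3 go.py .606 -.167 .345 -25
python3 - <<'E'
from h import *
from workcell import r
a=[]
for n in("top","side"):
    c=r.camera(n); a.append(c["color"][:,:,::-1]);np.savez(f"pics/{n}4.npz",**c)
    Q=cloud(c).reshape(-1,3);D=np.hypot(Q[:,0]-.606,Q[:,1]+.167);q=Q[(Q[:,2]>.048)&(Q[:,2]<.058)&(D<.05)&(D>.025)]
    print(n,len(q),circ(q) if len(q)>10 else "")
    t=Q[(Q[:,2]>.29)&(Q[:,2]<.306)&(D<.02)]
    if len(t):print("btn",len(t),t.min(0),t.max(0),np.median(t,0),circ(t))
x=cv2.resize(a[0][120:240,190:310],(400,400),interpolation=3);y=cv2.resize(a[1][160:280,190:310],(400,400),interpolation=3)
cv2.imwrite("pics/b4.png",np.hstack([x,y]))
E
```

```text
t: 7.57
eef_pos: [0.5665, -0.2503, 0.114]
tool_rot: [-0.001, 0.843, 0.537, -0.001]
contact_force: [1.0, 0.0, 0.0]
finger_gap: 0.0428
grip_force: 0.0
t: 8.4
eef_pos: [0.4792, -0.2108, 0.4092]
tool_rot: [0.005, 0.843, 0.537, 0.004]
contact_force: [0.2, -1.1, -0.4]
finger_gap: -0.0001
grip_force: 0.0
pos [ 0.4792 -0.2108  0.4092] yaw_y -25.0 shift mm (tool) [93.2 95.6 65.5] turn z -0.0 F [ 0.23 -1.12 -0.44] q [-0.16  0.35  0.74  1.65 -0.25  1.23  0.2 ] tilt [ 0.0116 -0.0039]
top 0 
btn 55 [ 0.59875681 -0.17626929  0.29330041] [ 0.61688156 -0.15818433  0.30170474] [ 0.60871134 -0.16457903  0.29821361] (array([ 0.6082, -0.1662]), np.float64(0.0068))
side 298 (array([ 0.6051, -0.1673]), np.float64(0.0362))
btn 139 [ 0.59555378 -0.17563022  0.2900074 ] [ 0.61798369 -0.15436075  0.30127924] [ 0.6047579  -0.16255443  0.29874499] (array([ 0.6065, -0.1648]), np.float64(0.0086))
```

View pics/b4.png

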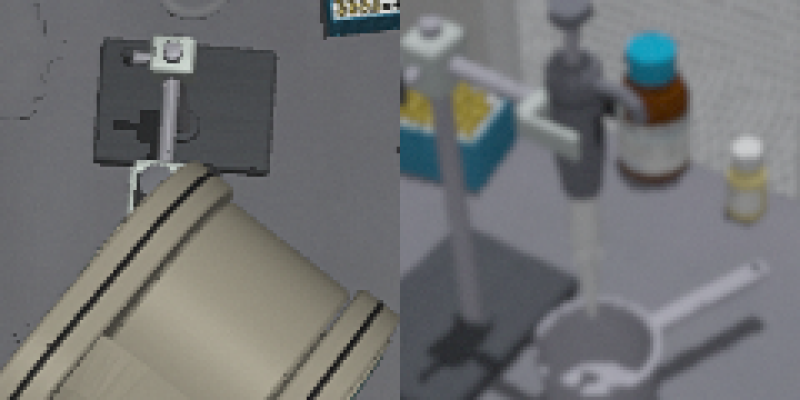

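The cup stands under the tip with its handle free, and the bystanders are untouched. Next I move above the button.

```bash
python3 -m crank '[[[23,23,0,0,0,0],[23,24,0,0,0,0],[23,24,0,0,0,0],[24,24,0,0,0,0],[0,0,20,0,0,0],[0,0,25,0,0,0],[0,0,20,0,0,0],[0,0,0,0,0,0],[0,0,0,0,0,0],[0,0,0,0,0,0]]]'
python3 go.py .606 -.166 .330 -25
```

```text
t: 9.33
eef_pos: [0.6026, -0.1648, 0.3379]
tool_rot: [0.0, 0.843, 0.537, -0.0]
contact_force: [1.0, -0.8, -0.0]
finger_gap: 0.0002
grip_force: 0.0
pos [ 0.6026 -0.1648  0.3379] yaw_y -25.01 shift mm (tool) [0.4 3.6 7.9] turn z -0.0 F [ 0.96 -0.78 -0.01] q [-0.16  0.59  0.67  1.49 -0.38  1.2   0.13] tilt [ 0.0001 -0.0003]
```

```bash
python3 -m crank '[[[0,3.5,8,0,0,0],[0,0,6,0,0,0],[0,0,0,0,0,0],[0,0,0,0,0,0]]]'; for i in 1; do python3 -m crank '[[[0,0,2,0,0,0],[0,0,0,0,0,0],[0,0,0,0,0,0]]]'; python3 -m crank '[[[0,0,2,0,0,0],[0,0,0,0,0,0],[0,0,0,0,0,0]]]'; python3 -m crank '[[[0,0,2,0,0,0],[0,0,0,0,0,0],[0,0,0,0,0,0]]]'; done | egrep 'eef|cont|t:'
```

```text
t: 9.67
eef_pos: [0.6056, -0.1658, 0.3233]
tool_rot: [-0.0, 0.843, 0.537, -0.0]
contact_force: [0.7, -0.0, 0.4]
finger_gap: -0.0002
grip_force: 0.0
t: 9.92
eef_pos: [0.6058, -0.1659, 0.3216]
tool_rot: [0.0, 0.843, 0.537, 0.0]
contact_force: [0.6, -1.0, -0.4]
t: 10.17
eef_pos: [0.6057, -0.1659, 0.3194]
tool_rot: [-0.0, 0.843, 0.537, -0.0]
contact_force: [0.3, -0.1, 0.9]
t: 10.42
eef_pos: [0.6059, -0.166, 0.3176]
tool_rot: [0.0, 0.843, 0.537, 0.0]
contact_force: [0.4, 0.3, 1.4]
```

```bash
(python3 -m crank '[[[0,0,1,0,0,0],[0,0,0,0,0,0],[0,0,0,0,0,0]]]'; python3 -m crank '[[[0,0,1.5,0,0,0],[0,0,0,0,0,0],[0,0,0,0,0,0]]]'; python3 -m crank '[[[0,0,1.5,0,0,0],[0,0,0,0,0,0],[0,0,0,0,0,0]]]';python3 -m crank '[[[0,0,1,0,0,0],[0,0,0,0,0,0],[0,0,0,0,0,0]]]') | egrep 'eef|cont'
```

```text
eef_pos: [0.6059, -0.166, 0.3166]
contact_force: [0.0, -0.2, 1.6]
eef_pos: [0.6059, -0.166, 0.315]
contact_force: [0.9, -0.4, 1.2]
eef_pos: [0.6058, -0.166, 0.3135]
contact_force: [1.3, -0.5, 1.4]
eef_pos: [0.6058, -0.166, 0.3125]
contact_force: [0.4, -0.2, 1.4]
```

```bash
(python3 -m crank '[[[0,0,1,0,0,0],[0,0,0,0,0,0],[0,0,0,0,0,0]]]'; python3 -m crank '[[[0,0,1,0,0,0],[0,0,0,0,0,0],[0,0,0,0,0,0]]]'; python3 -m crank '[[[0,0,1,0,0,0],[0,0,0,0,0,0],[0,0,0,0,0,0]]]';python3 -m crank '[[[0,0,1,0,0,0],[0,0,0,0,0,0],[0,0,0,0,0,0]]]') | egrep 'eef|cont'
```

```text
eef_pos: [0.6058, -0.1659, 0.3115]
contact_force: [0.3, -1.0, 1.4]
eef_pos: [0.6058, -0.166, 0.3105]
contact_force: [1.0, -1.0, 1.8]
eef_pos: [0.6058, -0.166, 0.3095]
contact_force: [1.2, -0.7, 2.4]
eef_pos: [0.6058, -0.166, 0.3088]
contact_force: [1.0, -0.3, 4.1]
```

```bash
(python3 -m crank '[[[0,0,1,0,0,0],[0,0,0,0,0,0],[0,0,0,0,0,0]]]'; python3 -m crank '[[[0,0,1,0,0,0],[0,0,0,0,0,0],[0,0,0,0,0,0]]]'; python3 -m crank '[[[0,0,1,0,0,0],[0,0,0,0,0,0],[0,0,0,0,0,0]]]';python3 -m crank '[[[0,0,1,0,0,0],[0,0,0,0,0,0],[0,0,0,0,0,0]]]') | egrep 'eef|cont'
```

```text
eef_pos: [0.6058, -0.166, 0.3084]
contact_force: [-0.6, 0.2, 8.3]
eef_pos: [0.6059, -0.166, 0.3077]
contact_force: [-0.2, -0.2, 9.0]
eef_pos: [0.6059, -0.166, 0.3068]
contact_force: [-1.3, 0.9, 9.5]
eef_pos: [0.6059, -0.1661, 0.3059]
contact_force: [-1.1, 0.6, 10.8]
```

```bash
(python3 -m crank '[[[0,0,1,0,0,0],[0,0,0,0,0,0],[0,0,0,0,0,0]]]'; python3 -m crank '[[[0,0,1,0,0,0],[0,0,0,0,0,0],[0,0,0,0,0,0]]]'; python3 -m crank '[[[0,0,0.5,0,0,0],[0,0,0,0,0,0],[0,0,0,0,0,0]]]') | egrep 'eef|cont'
```

```text
eef_pos: [0.6059, -0.166, 0.305]
contact_force: [-0.4, 1.2, 11.3]
eef_pos: [0.6059, -0.1661, 0.3041]
contact_force: [-1.0, 0.6, 11.2]
eef_pos: [0.6059, -0.166, 0.3037]
contact_force: [-1.9, 1.2, 11.6]
```

```bash
(python3 -m crank '[[[0,0,0.4,0,0,0],[0,0,0,0,0,0],[0,0,0,0,0,0]]]'; python3 -m crank '[[[0,0,0.4,0,0,0],[0,0,0,0,0,0],[0,0,0,0,0,0]]]') | egrep 'eef|cont|t:'
```

```text
t: 14.42
eef_pos: [0.6059, -0.166, 0.3033]
tool_rot: [0.0, 0.843, 0.537, 0.001]
contact_force: [-0.7, 1.5, 11.2]
t: 14.67
eef_pos: [0.6059, -0.166, 0.303]
tool_rot: [0.0, 0.843, 0.537, 0.001]
contact_force: [-1.9, 1.0, 12.9]
```

```bash
cat > tip.py <<'E'
from h import *
from workcell import r
c=r.camera("side");Q=cloud(c).reshape(-1,3);D=np.hypot(Q[:,0]-.606,Q[:,1]+.166)
print("tip pts below nose",((Q[:,2]>.08)&(Q[:,2]<.13)&(D<.02)).sum(), "force",r.sense()["contact_force"].round(1))
cv2.imwrite("pics/t.png",cv2.resize(c["color"][120:300,160:340,::-1],(540,540),interpolation=3))
E
python3 tip.py
```

```text
tip pts below nose 0 force [-1.5  0.8 12.5]
```

```bash
python3 -m crank '[[[0,0,0.4,0,0,0],[0,0,0,0,0,0],[0,0,0,0,0,0]]]' | egrep 'eef|cont'
```

```text
eef_pos: [0.6059, -0.166, 0.3027]
contact_force: [-1.6, 0.7, 13.6]
```

View pics/t.png

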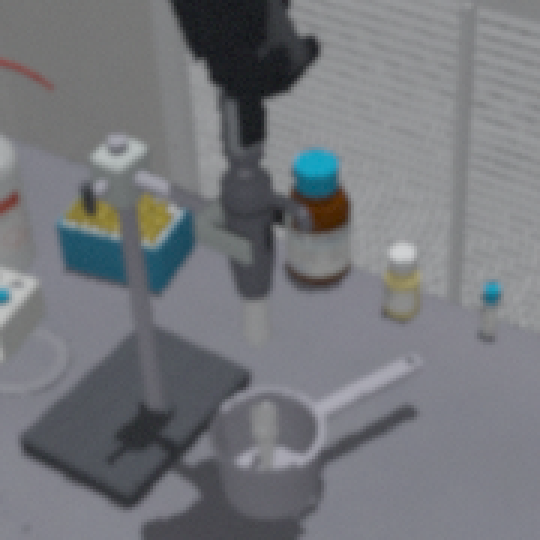

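The tip has dropped and now stands inside the cup at (265,430); only the pipette's white nose remains above, at (257,320). I'll confirm the hard stop with one or two small steps.

```bash
python3 -m crank '[[[0,0,0.3,0,0,0],[0,0,0,0,0,0],[0,0,0,0,0,0]]]' | egrep 'eef|cont'
```

```text
eef_pos: [0.6059, -0.166, 0.3027]
contact_force: [-2.4, 1.5, 14.7]
```

The force is climbing with no further travel, so this is the second stop. Now I ease the plunger up.

```bash
python3 -m crank '[[[0,0,-0.5,0,0,0],[0,0,-1,0,0,0],[0,0,-1,0,0,0],[0,0,-1,0,0,0],[0,0,-1,0,0,0],[0,0,-1,0,0,0],[0,0,-1,0,0,0],[0,0,-1,0,0,0],[0,0,-1,0,0,0],[0,0,-1,0,0,0],[0,0,-1,0,0,0],[0,0,-1,0,0,0],[0,0,-1,0,0,0],[0,0,-1,0,0,0],[0,0,-1,0,0,0],[0,0,-1,0,0,0],[0,0,-1,0,0,0],[0,0,-1,0,0,0],[0,0,-1,0,0,0],[0,0,-1,0,0,0]]]' | egrep 'eef|cont|t:'
python3 -m crank '[[[0,0,-2,0,0,0],[0,0,-5,0,0,0],[0,0,-15,0,0,0],[0,0,-25,0,0,0],[0,0,-30,0,0,0],[0,0,-30,0,0,0],[-15,-30,0,0,0,0],[-15,-30,0,0,0,0],[-15,-30,0,0,0,0],[-15,-30,0,0,0,0],[-15,-30,0,0,0,0],[0,0,0,0,0,0],[0,0,0,0,0,0],[0,0,0,0,0,0]]]'
python3 - <<'E'
from h import *
from workcell import r
c=r.camera("side");Q=cloud(c).reshape(-1,3);D=np.hypot(Q[:,0]-.606,Q[:,1]+.166)
print("btn top",np.percentile(Q[(D<.015)&(Q[:,2]>.27)&(Q[:,2]<.31),2],95))
q=Q[(Q[:,2]>.048)&(Q[:,2]<.058)&(D<.05)&(D>.025)];print(circ(q))
cv2.imwrite("pics/end.png",cv2.resize(c["color"][120:300,160:340,::-1],(540,540),interpolation=3))
E
```

```text
t: 16.88
eef_pos: [0.6052, -0.1656, 0.3197]
tool_rot: [-0.001, 0.843, 0.537, -0.0]
contact_force: [-0.0, 0.3, 0.2]
t: 18.05
eef_pos: [0.4388, -0.1703, 0.4276]
tool_rot: [0.0, 0.843, 0.538, 0.001]
contact_force: [0.5, -0.4, -0.5]
finger_gap: -0.0001
grip_force: 0.0
btn top 0.3001099896095404
(array([ 0.6056, -0.1668]), np.float64(0.036))
```

View pics/end.png

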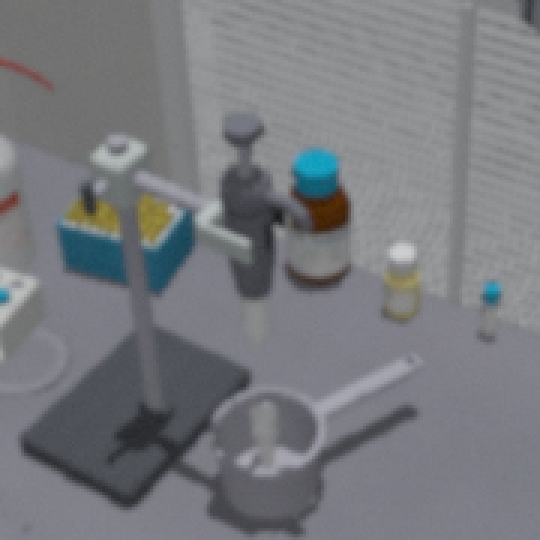

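The plunger is back up at 0.300 m with the button at (243,128), the tip is in the cup at (265,430), and the vials and bottle stand undisturbed.

```bash
python3 -c "
from workcell import r
print(r.sign_off())"
```

```text
the job is handed in; nothing more can be done
None
```

The used tip is in the cup standing under the pipette, the plunger was pressed to its second stop (highest reading about 15 N) and eased back up, the bottle and vials were left alone, and the job was handed in at about 18 s.

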